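# Put the stray hardware back in its bins

### The arm

A 7-joint arm with a two-finger parallel gripper is mounted at the origin on the work surface. World frame = base frame: x ahead of the robot, y to its left, z up, the work surface at z = 0. Lengths are in m, angles in rad, forces in N, time in s.
With the tool pointing down it reaches from about 0.425 to 0.875 m from the base axis. Payload 4.7 kg.
Tool frame: the origin (TCP) lies midway between the tips of the shut fingers; the grasp point (between the pads) lies 19 mm behind it; x points along the fingers, y is the direction in which the jaws open and shut, and the axes are right-handed (so a half turn about x gives the same grasp; the last joint's range is limited). The gripper opens to 87 mm and grips with 3 to 60 N. Pads are 19 mm wide; open, the fingers measure 117 mm over their backs; the gripper's body (75 mm by 190 mm) begins 51 mm behind the grasp point.
Start: joints at [-1.203, 0.321, -0.07, 1.45, 0.023, 1.371, -0.057], TCP at [0.225, 0.61, 0.223] pointing down, gripper open.
Joint ranges: [-2.86, 2.86], [-0.3, 2.09], [-1.38, 1.24], [0.06, 2.45], [-1.56, 4.7], [0.09, 2.05], [-2.69, 2.69]. Speed limits (rad/s): [2.57, 2.57, 3.14, 3.14, 3.14, 3.14, 3.14].

### API

Orientations are given as a rotation vector (axis times angle).
In Python, from bench import ctrl gives the robot as it stands. The module is installed in compiled form; this text tells all that it offers.
- The arm moves only by the shell command python3 -m jog 'ROWS' [FORCE]. ROWS is JSON, a list of rows, each an object with "rot": the turn, a rotation vector about the tool's x, y, z in units of 5 degrees (1.0 is 5 degrees), a list of three; "travel": the shift along the tool's x, y, z in units of 0.3 m (1.0 is 0.3 m), a list of three; "jaw": the closure, from -1 (fully open) to 1 (shut), so that 0 is half open. In form: [{"rot": [ax, ay, az], "travel": [tx, ty, tz], "jaw": jaw}, ...]. A call has 1 to 8 rows; each row shifts and turns the commanded pose from where the row before left it, along the tool's axes as they then stand; what a row does not reach is not made up. A row lasts 1/10 s, in which the tool goes at most 50 mm and 8.59 degrees, less where a joint would pass 70% of its speed; a pose out of reach is approached as far as the arm can. A call with a number of a shift or a turn outside -1 to 1 is refused whole. A call with a gripper value outside its range is refused whole. The fingers move at their own pace and stop on an object; FORCE is the grip in N (left out, the last holds). Time passes only in rows, so rows that do not move let the fingers close. It gives the time, the measured TCP pose, the force and the opening at its end, in the units of the state.
- ctrl.get_state(): the state, without advancing time (a new reading comes with each control period).
- ctrl.get_image(name): name is "side" or "top"; returns the picture (400x640x3 uint8, red, green, blue); there is no depth.
- ctrl.camera_model(name): a dict with "mtx" (3x3 intrinsics, pixels), "extrinsics" (4x4, takes a point from world to camera coordinates). Camera axes: x right, y up, looking along -z (the intrinsics and any distortion apply to the point x, -y, -z); pixel columns grow to the right and rows downward; lengths in m; the calibration is good to about 2 mm. A picture is of the moment at which its call begins. camera_model takes no time and is no camera call.
- ctrl.close_job(): hands the job in, once; it reports no verdict.
The state is a dict: "time": time; "joint_positions": joint angles; "qd": joint speeds; "joint_torque": joint torques, N m; "position": TCP position; "tool_rot": TCP orientation; "ft_force": force on the tool from outside, world axes, zero at the start; "torque": the same for the moment, N m; "grip_width": opening from 0.0 (shut) to 1.0 (fully open).
Only numpy, scipy, OpenCV 4.12 (cv2) and the standard library are available. Lean on these libraries where they do the work, as an engineer would, in place of code of your own. Each camera call takes 0.05 s, during which the arm holds its last target.

### The job

Four of the six loose parts on the cardboard sheet match a part already lying in one of the caddy's four bins, in shape and size: put each of the four into the bin that holds its match, lying flat on the bin floor in the empty part and not on top of the part already there. Leave the two look-alikes, the short bolt and the disc without a hole, where they lie on the sheet.

Things in the scene. Friction and masses are not known exactly. Their poses are not given: they have to be found in the camera images.
- bolt: The long steel hex bolt with a nut run onto its end, lying down, 64 mm long: hex head 10 mm thick and nut 12 mm thick, both 24 mm across flats and resting on a flat, joined by a bare 12 mm diameter shank 42 mm long. Origin on the bolt's axis at mid length, 12 mm above its support; x along the bolt, head to -x. Starts on a 5 mm cardboard sheet.
- collar: Plain round steel collar (thick ring) lying flat, 46 mm outside diameter, 24 mm hole through it, 18 mm high. Origin: centre of its underside, z up. Starts on a 5 mm cardboard sheet.
- plate: Square steel plate lying flat, 50 by 50 mm, 12 mm thick, with a 22 mm hole in its middle. Origin: centre of its underside, z up, x and y square to its sides. Starts on a 5 mm cardboard sheet.
- knob: Black plastic four-lobed clamp knob (cross shape) lying flat, 24 mm high, 48 mm across opposite lobes; the lobes are round, 20 mm in diameter, centred 14 mm out along its +x, -x, +y and -y axes; squeezed midway between the lobes (45 degrees to x) it is 40 mm wide. Origin: centre of its underside, z up. Starts on a 5 mm cardboard sheet.
- short_bolt: Look-alike, belongs in no bin: a steel hex bolt with nut like the long one but only 40 mm long overall (24 mm across flats). Origin on its axis at mid length, x along the bolt. Starts on a 5 mm cardboard sheet.
- slug: Look-alike, belongs in no bin: a solid steel disc, 46 mm in diameter and 18 mm high like the collar but with no hole. Origin: centre of its underside. Starts on a 5 mm cardboard sheet.
- bolt_bin: Open cream plastic bin, fixed, 170 (x) by 84 (y) by 20 mm high, walls 2.5 mm, floor 3 mm; one of four side by side along y in a low black caddy. Told by the part fixed in it: a 64 mm bolt with nut, lying along y, 24 mm wide and high, centred 52 mm from the bin's centre to its +x end (away from the robot); the rest is empty. Origin: centre of its underside, 6 mm over the bench.
- collar_bin: Open cream plastic bin, fixed, 170 (x) by 84 (y) by 20 mm high, walls 2.5 mm, floor 3 mm; one of four side by side along y in a low black caddy. Told by the part fixed in it: a round collar with a hole, 46 mm in diameter, 18 mm high, centred 52 mm from the bin's centre to its +x end (away from the robot); the rest is empty. Origin: centre of its underside, 6 mm over the bench.
- plate_bin: Open cream plastic bin, fixed, 170 (x) by 84 (y) by 20 mm high, walls 2.5 mm, floor 3 mm; one of four side by side along y in a low black caddy. Told by the part fixed in it: a square plate with a hole, 50 by 50 by 12 mm, centred 52 mm from the bin's centre to its +x end (away from the robot); the rest is empty. Origin: centre of its underside, 6 mm over the bench.
- knob_bin: Open cream plastic bin, fixed, 170 (x) by 84 (y) by 20 mm high, walls 2.5 mm, floor 3 mm; one of four side by side along y in a low black caddy. Told by the part fixed in it: a black four-lobed knob, 40 mm wide in x and y, 24 mm high, centred 52 mm from the bin's centre to its +x end (away from the robot); the rest is empty. Origin: centre of its underside, 6 mm over the bench.
There are look-alikes about, which are no part of the job. Leave any pink look-alike of the knob alone. What is shaped like the bolt but green or yellow is not meant.

How it is judged:
By the outcome, as a careful person would: the job done as asked, in the order asked, and still so for the second after the job is handed in, with the robot touching nothing.
It also fails if it takes over 93 s, if anything falls off the work surface, if the arm or the gripper's body presses on something with over 40 N, if the wrist force passes 120 N, or if a joint passes its speed limit or range.

## Working session

There is one attempt and no reset: what is moved stays moved. The work goes in short steps, Python scripts to look and compute and a shell command to move; the robot and the scene stay as the last step left them, time stands still between calls to the robot, and variables do not carry over. Pictures are saved under pics/ and viewed, and the job is handed in when it is done.

```bash
mkdir -p pics; cat > h.py <<'E'
import numpy as np, cv2
from bench import ctrl
from scipy.spatial.transform import Rotation as R
def snap(n,f):
    im=ctrl.get_image(n); cv2.imwrite(f'pics/{f}.png',im[:,:,::-1]); return im
def px2w(n,u,v,z):
    m=ctrl.camera_model(n);K=np.array(m['mtx']);T=np.array(m['extrinsics'])
    d=np.linalg.inv(K)@[u,v,1]; d=np.array([d[0],-d[1],-d[2]])
    Rm=T[:3,:3];c=-Rm.T@T[:3,3]; d=Rm.T@d
    return c+d*(z-c[2])/d[2]
def w2px(n,p):
    m=ctrl.camera_model(n);K=np.array(m['mtx']);T=np.array(m['extrinsics'])
    q=T[:3,:3]@p+T[:3,3]; q=K@[q[0],-q[1],-q[2]]; return q[:2]/q[2]
E
python3 - <<'E'
from h import *
s=ctrl.get_state();print(s['time'],s['position'],s['tool_rot'],s['grip_width'])
print(R.from_rotvec(s['tool_rot']).as_matrix().round(3))
print({k:np.array(v).round(3) for k,v in ctrl.camera_model('top').items()})
print({k:np.array(v).round(3) for k,v in ctrl.camera_model('side').items()})
snap('top','t0');snap('side','s0')
E
```

```text
0.0 [0.22505635 0.60918556 0.22144862] [ 0.2760355   1.55313609 -0.27914332] 0.9966200744131152
[[-0.001  0.346  0.938]
 [-0.002  0.938 -0.346]
 [-1.    -0.002  0.   ]]
{'mtx': array([[481.943,   0.   , 319.834],
       [  0.   , 481.943, 200.085],
       [  0.   ,   0.   ,   1.   ]]), 'extrinsics': array([[-0.02 , -1.   ,  0.002, -0.006],
       [ 0.999, -0.019,  0.049, -0.54 ],
       [-0.049,  0.003,  0.999, -1.169],
       [ 0.   ,  0.   ,  0.   ,  1.   ]])}
{'mtx': array([[371.44 ,   0.   , 322.042],
       [  0.   , 371.44 , 197.572],
       [  0.   ,   0.   ,   1.   ]]), 'extrinsics': array([[-0.974, -0.226, -0.014,  0.552],
       [ 0.126, -0.592,  0.796, -0.102],
       [-0.188,  0.774,  0.605, -0.777],
       [ 0.   ,  0.   ,  0.   ,  1.   ]])}
```

View pics/t0.png

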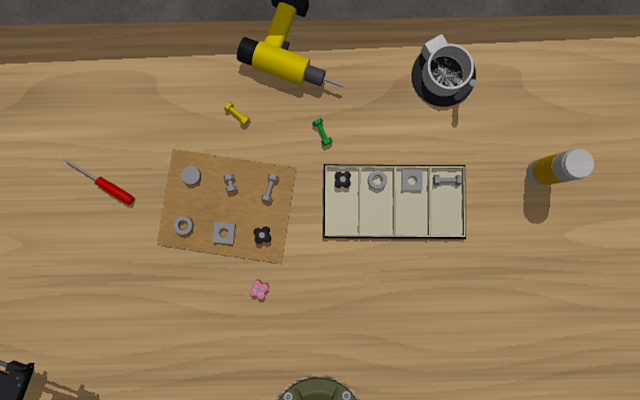

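View pics/s0.png

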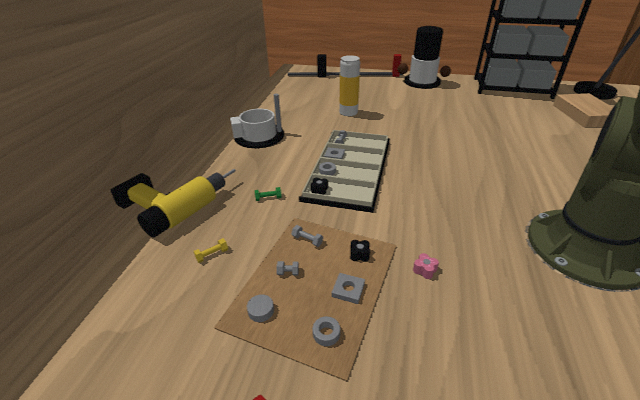

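The top view shows the sheet on the left. Back row: slug (190,175), short bolt (230,182), long bolt (270,187). Front row: collar (183,226), plate (224,233), knob (262,235). The bins from left to right are knob, collar, plate and bolt. I'll enlarge the crops next.

```bash
python3 - <<'E'
import cv2
im=cv2.imread('pics/t0.png')
cv2.imwrite('pics/t0a.png',cv2.resize(im[145:270,150:305],None,fx=5,fy=4.8,interpolation=cv2.INTER_CUBIC) if 0 else cv2.resize(im[150:265,150:310],None,fx=5,fy=5,interpolation=cv2.INTER_CUBIC))
cv2.imwrite('pics/t0b.png',cv2.resize(im[155:250,315:475],None,fx=5,fy=5,interpolation=cv2.INTER_CUBIC))
E
```

```text
(no output)
```

View pics/t0a.png

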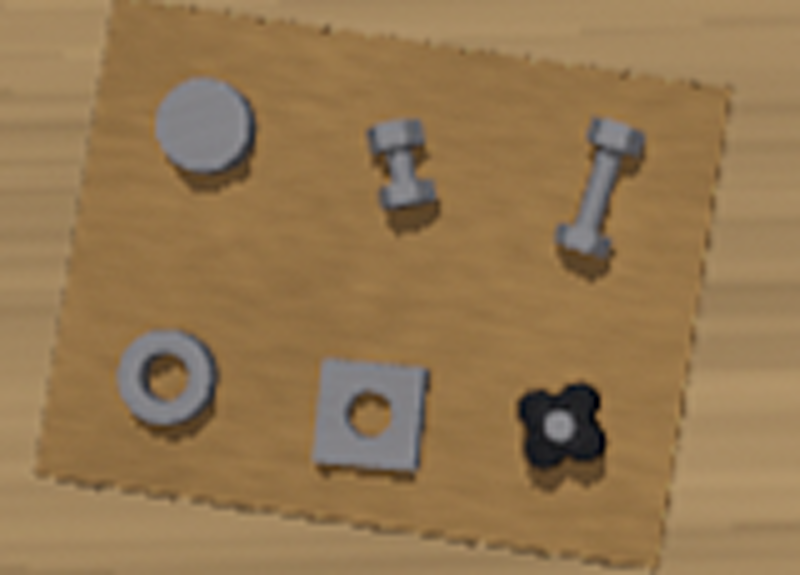

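View pics/t0b.png

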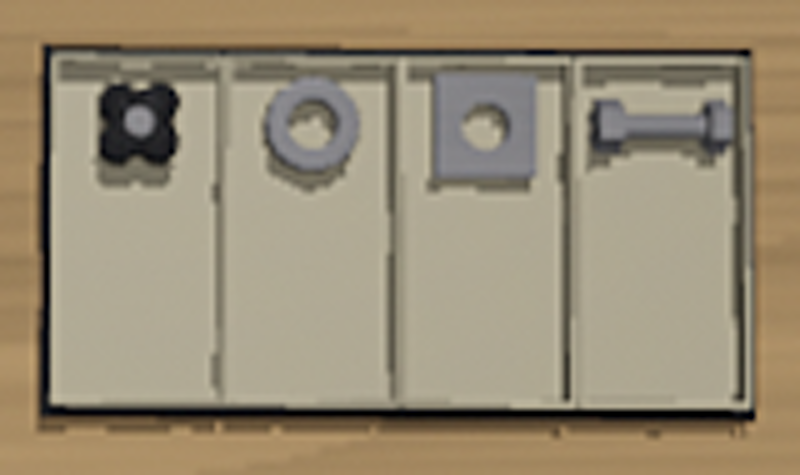

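```bash
python3 - <<'E'
from h import *
def P(u,v,z,o): return px2w('top',(u+.5)/5-.5+o[0],(v+.5)/5-.5+o[1],z)
a=(150,150);b=(315,155)
f=lambda n,p:print(n,p.round(4))
f('slug',P(204,125,.023,a))
f('collar',P(167,377,.023,a))
pc=[P(*q,.017,a) for q in [(323,358),(428,367),(417,470),(316,461)]]
f('plate',P(370,414,.017,a)); f('platec',np.mean(pc,0))
for i in range(4):
  d=pc[(i+1)%4]-pc[i]; print(np.linalg.norm(d[:2]),np.degrees(np.arctan2(d[1],d[0])))
f('knob',P(560,425,.029,a))
h=P(616,136,.027,a);n=P(584,240,.027,a);f('head',h);f('nut',n);f('bolt',(h+n)/2)
d=h-n;print(np.degrees(np.arctan2(d[1],d[0])),np.linalg.norm(d))
f('refknob',P(138,122,.033,b));f('refcol',P(312,120,.027,b));f('refplate',P(485,124,.021,b));f('refbolt',P(662,124,.031,b))
for q in [(48,50),(750,50),(750,410),(46,410),(221,230),(397,230),(571,230)]: f('bin',P(*q,.026,b))
kn=[P(*q,.029,a) for q in [(536,400),(582,399),(587,446),(545,455)]]
for k in kn: f('k',k)
E
python3 - <<'E'
import cv2
im=cv2.imread('pics/t0.png')
cv2.imwrite('pics/k0.png',cv2.resize(im[215:255,240:285],None,fx=12,fy=12,interpolation=cv2.INTER_CUBIC))
E
```

```text
slug [0.6074 0.298  0.023 ]
collar [0.485  0.3168 0.023 ]
plate [0.4651 0.2197 0.017 ]
platec [0.4651 0.2192 0.017 ]
0.0514229847344278 -96.00932292518696
0.05031645756963659 173.27089960334732
0.04937617199089477 83.803418727559
0.050171070400338615 -4.393174570533286
knob [0.4582 0.1258 0.029 ]
head [0.5977 0.097  0.027 ]
nut [0.5474 0.1132 0.027 ]
bolt [0.5726 0.1051 0.027 ]
-17.906905507256155 0.052869893397880535
refknob [ 0.5886 -0.0712  0.033 ]
refcol [ 0.5884 -0.1561  0.027 ]
refplate [ 0.5854 -0.2414  0.021 ]
refbolt [ 0.5829 -0.3252  0.031 ]
bin [ 0.6252 -0.0285  0.026 ]
bin [ 0.6186 -0.3706  0.026 ]
bin [ 0.4437 -0.3646  0.026 ]
bin [ 0.4504 -0.0241  0.026 ]
bin [ 0.5358 -0.1107  0.026 ]
bin [ 0.5342 -0.1962  0.026 ]
bin [ 0.5325 -0.2807  0.026 ]
k [0.4704 0.1372 0.029 ]
k [0.4705 0.115  0.029 ]
k [0.4478 0.1129 0.029 ]
k [0.4439 0.1332 0.029 ]
```

View pics/k0.png

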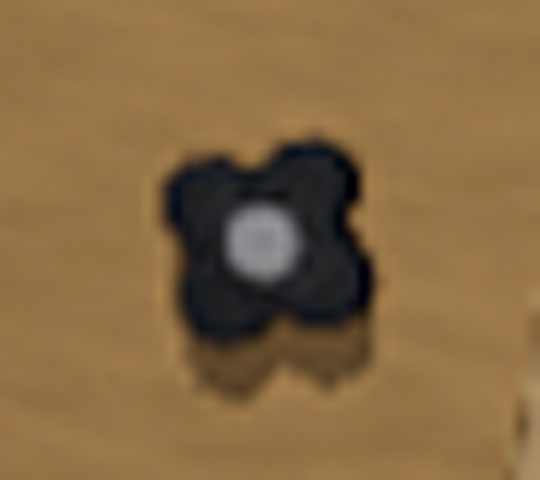

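```bash
python3 -m jog '[{"rot":[1,0,0],"travel":[0,0,0],"jaw":-1},{"rot":[1,0,0],"travel":[0,0,0],"jaw":-1},{"rot":[1,0,0],"travel":[0,0,0],"jaw":-1},{"rot":[1,0,0],"travel":[0,0,0],"jaw":-1},{"rot":[1,0,0],"travel":[0,0,0],"jaw":-1},{"rot":[1,0,0],"travel":[0,0,0],"jaw":-1},{"rot":[1,0,0],"travel":[0,0,0],"jaw":-1}]' 30
python3 -m jog '[{"rot":[1,0,0],"travel":[0,0,0],"jaw":-1},{"rot":[1,0,0],"travel":[0,0,0],"jaw":-1},{"rot":[1,0,0],"travel":[0,0,0],"jaw":-1},{"rot":[1,0,0],"travel":[0,0,0],"jaw":-1},{"rot":[1,0,0],"travel":[0,0,0],"jaw":-1},{"rot":[1,0,0],"travel":[0,0,0],"jaw":-1},{"rot":[1,0,0],"travel":[0,0,0],"jaw":-1},{"rot":[0,0,0],"travel":[0,0,0],"jaw":-1}]'
cat > go.py <<'E'
import sys
from h import *
# usage go.py x y z yaw : needed rot-x units, and travel units in tool axes (after that turn)
s=ctrl.get_state();M=R.from_rotvec(s['tool_rot']).as_matrix();p=np.array(s['position'])
x,y,z,yaw=map(float,sys.argv[1:5])
cur=np.degrees(np.arctan2(M[1,1],M[0,1]))
ry=(cur-yaw+180)%360-180
Mt=M@R.from_rotvec([np.radians(ry),0,0]).as_matrix()
print('t',round(s['time'],2),'pos',p.round(4),'yaw',cur.round(2),'tilt',M[:,0].round(3),'w',round(s['grip_width']*87,1),'F',np.round(s['ft_force'],1))
print('rotx',round(ry/5,2),'travel after turn',(Mt.T@(np.array([x,y,z])-p)/.3).round(3),'without',(M.T@(np.array([x,y,z])-p)/.3).round(3))
E
python3 go.py .485 .317 .10 0
```

```text
time: 0.8
position: [0.2251, 0.6094, 0.2219]
tool_rot: [0.754, 1.435, -0.756]
ft_force: [-0.8, 0.4, -0.5]
grip_width: 1.002
time: 1.6
position: [0.2251, 0.6095, 0.222]
tool_rot: [1.212, 1.206, -1.213]
ft_force: [-0.3, 0.1, 0.2]
grip_width: 0.998
t 1.6 pos [0.2251 0.6095 0.222 ] yaw -0.28 tilt [-0.    -0.001 -1.   ] w 86.8 F [-0.3  0.1  0.2]
rotx -0.06 travel after turn [0.407 0.866 0.974] without [0.407 0.871 0.97 ]
```

```bash
python3 -m jog '[{"rot":[0,0,0],"travel":[0.04,0.087,0.097],"jaw":-1},{"rot":[0,0,0],"travel":[0.04,0.087,0.097],"jaw":-1},{"rot":[0,0,0],"travel":[0.04,0.087,0.097],"jaw":-1},{"rot":[0,0,0],"travel":[0.04,0.087,0.097],"jaw":-1},{"rot":[0,0,0],"travel":[0.04,0.087,0.097],"jaw":-1},{"rot":[0,0,0],"travel":[0.04,0.087,0.097],"jaw":-1},{"rot":[0,0,0],"travel":[0.04,0.087,0.097],"jaw":-1},{"rot":[0,0,0],"travel":[0.04,0.087,0.097],"jaw":-1}]'
python3 -m jog '[{"rot":[0,0,0],"travel":[0.04,0.087,0.097],"jaw":-1},{"rot":[0,0,0],"travel":[0.04,0.085,0.097],"jaw":-1},{"rot":[0,0,0],"travel":[0,0,0],"jaw":-1},{"rot":[0,0,0],"travel":[0,0,0],"jaw":-1}]'
python3 go.py .485 .317 .009 0
python3 - <<'E'
from h import *
im=snap('top','t1'); cv2.imwrite('pics/t1a.png',cv2.resize(im[140:270,130:310,::-1],None,fx=4,fy=4,interpolation=cv2.INTER_CUBIC))
E
```

```text
time: 2.4
position: [0.4337, 0.3746, 0.126]
tool_rot: [1.211, 1.208, -1.211]
ft_force: [0.7, 0.6, 0.1]
grip_width: 1.002
time: 2.8
position: [0.4845, 0.3164, 0.102]
tool_rot: [1.213, 1.207, -1.214]
ft_force: [0.1, 1.4, 0.4]
grip_width: 0.999
t 2.8 pos [0.4845 0.3164 0.102 ] yaw -0.33 tilt [-0.001 -0.001 -1.   ] w 86.9 F [0.1 1.4 0.4]
rotx -0.07 travel after turn [ 0.31   0.002 -0.002] without [ 0.31   0.002 -0.002]
```

View pics/t1a.png

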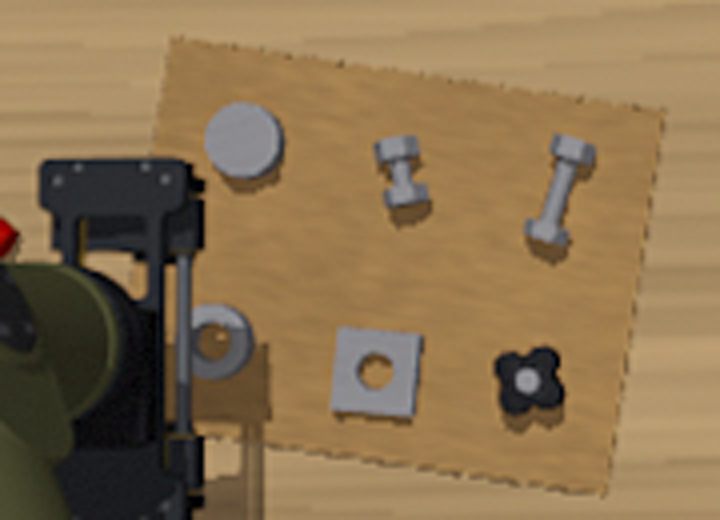

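```bash
python3 -m jog '[{"rot":[0,0,0],"travel":[0.1,0,0],"jaw":-1},{"rot":[0,0,0],"travel":[0.1,0,0],"jaw":-1},{"rot":[0,0,0],"travel":[0.06,0,0],"jaw":-1},{"rot":[0,0,0],"travel":[0.03,0,0],"jaw":-1},{"rot":[0,0,0],"travel":[0.015,0,0],"jaw":-1},{"rot":[0,0,0],"travel":[0,0,0],"jaw":-1}]'
python3 go.py .485 .317 .009 0
python3 - <<'E'
from h import *
snap('side','s1')
E
```

```text
time: 3.45
position: [0.484, 0.3185, 0.0114]
tool_rot: [1.212, 1.208, -1.211]
ft_force: [0.3, -0.4, -0.1]
grip_width: 1.001
t 3.45 pos [0.484  0.3185 0.0114] yaw -0.18 tilt [ 0.     0.001 -1.   ] w 87.1 F [ 0.3 -0.4 -0.1]
rotx -0.04 travel after turn [0.008 0.003 0.005] without [0.008 0.003 0.005]
```

View pics/s1.png

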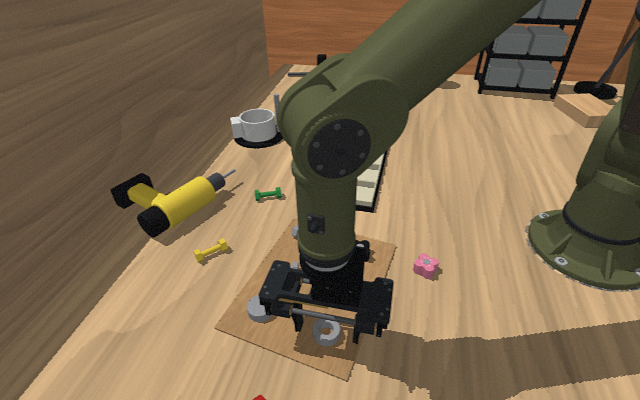

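The side view shows the collar at (328,332) between the open fingers, with nothing else in contact. I'll close.

```bash
python3 -m jog '[{"rot":[0,0,0],"travel":[0.005,0,0],"jaw":0.3},{"rot":[0,0,0],"travel":[0,0,0],"jaw":0.3},{"rot":[0,0,0],"travel":[0,0,0],"jaw":0.3},{"rot":[0,0,0],"travel":[0,0,0],"jaw":0.3},{"rot":[0,0,0],"travel":[0,0,0],"jaw":0.3},{"rot":[0,0,0],"travel":[0,0,0],"jaw":0.3},{"rot":[0,0,0],"travel":[0,0,0],"jaw":0.3}]' 30
python3 go.py .485 .317 .009 0
```

```text
time: 4.2
position: [0.4845, 0.3175, 0.0097]
tool_rot: [1.213, 1.207, -1.212]
ft_force: [0.3, 0.2, 0.1]
grip_width: 0.519
t 4.2 pos [0.4845 0.3175 0.0097] yaw -0.27 tilt [ 0.  0. -1.] w 45.2 F [0.3 0.2 0.1]
rotx -0.05 travel after turn [0.002 0.002 0.002] without [0.002 0.002 0.002]
```

```bash
python3 -m jog '[{"rot":[0,0,0],"travel":[-0.05,0,0],"jaw":0.3},{"rot":[0,0,0],"travel":[-0.1,0,0],"jaw":0.3},{"rot":[0,0,0],"travel":[-0.1,0,0.05],"jaw":0.3},{"rot":[0,0,0],"travel":[0,0.007,0.14],"jaw":0.3},{"rot":[0,0,0],"travel":[0,0.007,0.14],"jaw":0.3},{"rot":[0,0,0],"travel":[0,0.007,0.14],"jaw":0.3},{"rot":[0,0,0],"travel":[0,0.007,0.14],"jaw":0.3},{"rot":[0,0,0],"travel":[0,0.007,0.14],"jaw":0.3}]'
python3 go.py .508 -.153 .085 -1
python3 -m jog '[{"rot":[0,0,0],"travel":[0,0.007,0.14],"jaw":0.3},{"rot":[0,0,0],"travel":[0,0.007,0.14],"jaw":0.3},{"rot":[0,0,0],"travel":[0,0.007,0.14],"jaw":0.3},{"rot":[0,0,0],"travel":[0,0.007,0.14],"jaw":0.3},{"rot":[0,0,0],"travel":[0,0.007,0.14],"jaw":0.3},{"rot":[0,0,0],"travel":[0,0.007,0.1],"jaw":0.3},{"rot":[0.2,0,0],"travel":[0,0,0],"jaw":0.3},{"rot":[0,0,0],"travel":[0,0,0],"jaw":0.3}]'
python3 go.py .508 -.153 .0145 -1
python3 - <<'E'
from h import *
im=snap('top','t2'); snap('side','s2')
E
```

```text
time: 5.0
position: [0.4936, 0.0909, 0.0856]
tool_rot: [1.214, 1.207, -1.212]
ft_force: [0.0, -0.2, -0.8]
grip_width: 0.52
t 5.0 pos [0.4936 0.0909 0.0856] yaw -0.27 tilt [ 0.001  0.001 -1.   ] w 45.3 F [ 0.  -0.2 -0.8]
rotx 0.15 travel after turn [0.001 0.062 0.812] without [0.001 0.052 0.813]
time: 5.8
position: [0.5051, -0.148, 0.0852]
tool_rot: [1.228, 1.198, -1.227]
ft_force: [0.4, -0.5, -0.6]
grip_width: 0.52
t 5.8 pos [ 0.5051 -0.148   0.0852] yaw -1.4 tilt [ 0.     0.001 -1.   ] w 45.3 F [ 0.4 -0.5 -0.6]
rotx -0.08 travel after turn [0.236 0.01  0.017] without [0.236 0.01  0.017]
```

View pics/t2.png

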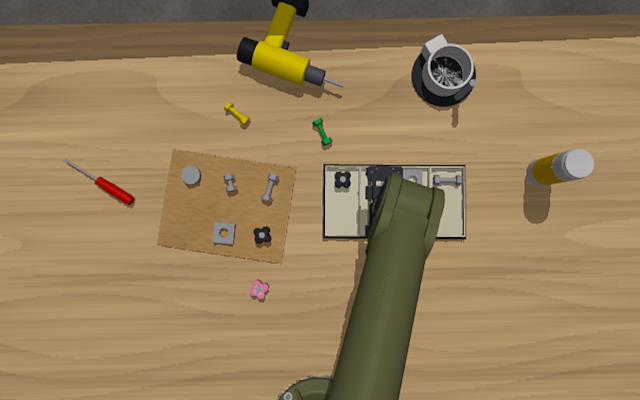

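View pics/s2.png

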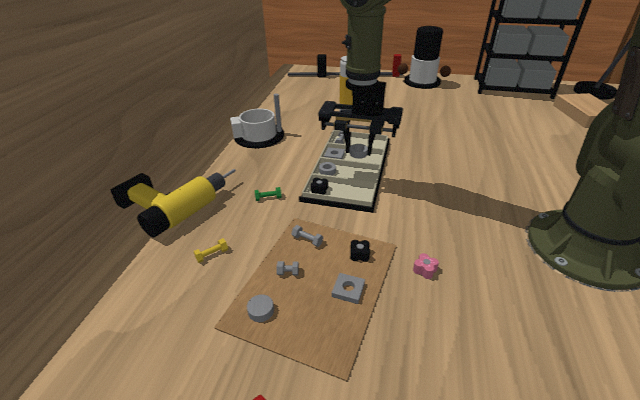

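```bash
python3 -m jog '[{"rot":[0,0,0],"travel":[0.05,0.01,0.017],"jaw":0.3},{"rot":[0,0,0],"travel":[0.08,0,0],"jaw":0.3},{"rot":[0,0,0],"travel":[0.05,0,0],"jaw":0.3},{"rot":[0,0,0],"travel":[0.03,0,0],"jaw":0.3},{"rot":[0,0,0],"travel":[0.015,0,0],"jaw":0.3},{"rot":[0,0,0],"travel":[0,0,0],"jaw":0.3}]'
python3 go.py .508 -.153 .0145 -1
```

```text
time: 6.5
position: [0.508, -0.1524, 0.0168]
tool_rot: [1.225, 1.199, -1.225]
ft_force: [-0.9, 0.6, -1.6]
grip_width: 0.521
t 6.5 pos [ 0.508  -0.1524  0.0168] yaw -1.23 tilt [-0.001  0.    -1.   ] w 45.4 F [-0.9  0.6 -1.6]
rotx -0.05 travel after turn [0.008 0.    0.002] without [0.008 0.    0.002]
```

```bash
python3 -m jog '[{"rot":[0,0,0],"travel":[0.005,0,0],"jaw":0.3},{"rot":[0,0,0],"travel":[0.005,0,0],"jaw":0.3},{"rot":[0,0,0],"travel":[0,0,0],"jaw":0.3}]'
python3 -m jog '[{"rot":[0,0,0],"travel":[0,0,0],"jaw":-0.33},{"rot":[0,0,0],"travel":[0,0,0],"jaw":-0.33},{"rot":[0,0,0],"travel":[0,0,0],"jaw":-0.33},{"rot":[0,0,0],"travel":[0,0,0],"jaw":-0.33}]'

```

```text
time: 6.8
position: [0.5083, -0.1528, 0.0144]
tool_rot: [1.226, 1.198, -1.225]
ft_force: [-0.5, 0.3, -0.3]
grip_width: 0.52
time: 7.2
position: [0.5083, -0.1528, 0.0143]
tool_rot: [1.226, 1.198, -1.225]
ft_force: [-0.0, -0.3, 0.5]
grip_width: 0.658
```

```bash
python3 -m jog '[{"rot":[0,0,0],"travel":[-0.05,0,0],"jaw":-0.33},{"rot":[0,0,0],"travel":[-0.1,0,0],"jaw":-0.33},{"rot":[0,0,0],"travel":[-0.1,0,0],"jaw":-1},{"rot":[0,0,0],"travel":[0,-0.016,-0.13],"jaw":-1},{"rot":[0,0,0],"travel":[0,-0.016,-0.14],"jaw":-1},{"rot":[0,0,0],"travel":[0,-0.016,-0.14],"jaw":-1},{"rot":[0,0,0],"travel":[0,-0.016,-0.14],"jaw":-1},{"rot":[0,0,0],"travel":[0,-0.016,-0.14],"jaw":-1}]'
python3 -m jog '[{"rot":[0,0,0],"travel":[0,-0.016,-0.14],"jaw":-1},{"rot":[0,0,0],"travel":[0,-0.016,-0.14],"jaw":-1},{"rot":[0,0,0],"travel":[0,-0.016,-0.14],"jaw":-1},{"rot":[0,0,0],"travel":[0,-0.016,-0.13],"jaw":-1},{"rot":[0.96,0,0],"travel":[0,0,0],"jaw":-1},{"rot":[0,0,0],"travel":[0,0,0],"jaw":-1}]'
python3 go.py .465 .2195 .008 -6
```

```text
time: 8.0
position: [0.4888, 0.0563, 0.0905]
tool_rot: [1.227, 1.197, -1.224]
ft_force: [0.7, 0.9, 0.1]
grip_width: 0.989
time: 8.6
position: [0.4732, 0.2213, 0.0901]
tool_rot: [1.286, 1.158, -1.284]
ft_force: [0.3, -0.5, -0.2]
grip_width: 1.0
t 8.6 pos [0.4732 0.2213 0.0901] yaw -5.95 tilt [ 0.001  0.    -1.   ] w 87.0 F [ 0.3 -0.5 -0.2]
rotx 0.01 travel after turn [ 0.274 -0.027  0.009] without [ 0.274 -0.027  0.009]
```

```bash
python3 -m jog '[{"rot":[0,0,0],"travel":[0.05,-0.027,0.009],"jaw":-1},{"rot":[0,0,0],"travel":[0.1,0,0],"jaw":-1},{"rot":[0,0,0],"travel":[0.07,0,0],"jaw":-1},{"rot":[0,0,0],"travel":[0.03,0,0],"jaw":-1},{"rot":[0,0,0],"travel":[0.015,0,0],"jaw":-1},{"rot":[0,0,0],"travel":[0.005,0,0],"jaw":-1},{"rot":[0,0,0],"travel":[0,0,0],"jaw":-1}]'
python3 go.py .465 .2195 .008 -6
python3 - <<'E'
from h import *
im=snap('side','s3');cv2.imwrite('pics/s3a.png',cv2.resize(im[200:380,210:430,::-1],None,fx=3,fy=3,interpolation=cv2.INTER_CUBIC))
E
```

```text
time: 9.3
position: [0.4656, 0.2184, 0.0089]
tool_rot: [1.288, 1.157, -1.286]
ft_force: [-0.0, 0.7, 0.8]
grip_width: 0.995
t 9.3 pos [0.4656 0.2184 0.0089] yaw -6.08 tilt [ 0.001  0.001 -1.   ] w 86.5 F [-0.   0.7  0.8]
rotx -0.02 travel after turn [ 0.003 -0.002 -0.004] without [ 0.003 -0.002 -0.004]
```

View pics/s3a.png

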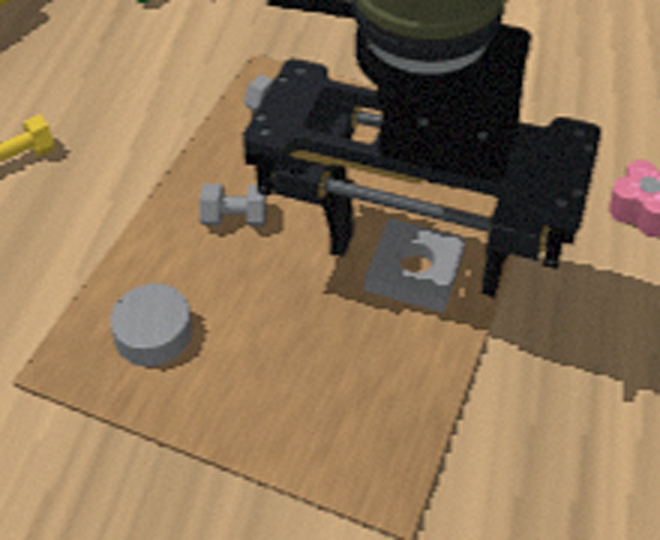

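The plate lies squarely between the open fingers. In the enlarged crop it is at about (415,262), which is (348,287) in the picture. I'll close, lift and check.

```bash
python3 -m jog '[{"rot":[0,0,0],"travel":[0.003,0,0],"jaw":0.2},{"rot":[0,0,0],"travel":[0,0,0],"jaw":0.2},{"rot":[0,0,0],"travel":[0,0,0],"jaw":0.2},{"rot":[0,0,0],"travel":[0,0,0],"jaw":0.2},{"rot":[0,0,0],"travel":[0,0,0],"jaw":0.2},{"rot":[0,0,0],"travel":[0,0,0],"jaw":0.2},{"rot":[0,0,0],"travel":[0,0,0],"jaw":0.2}]' 30
python3 -m jog '[{"rot":[0,0,0],"travel":[-0.03,0,0],"jaw":0.2},{"rot":[0,0,0],"travel":[-0.1,0,0],"jaw":0.2},{"rot":[0,0,0],"travel":[-0.1,0,0],"jaw":0.2},{"rot":[-0.96,0,0],"travel":[0,0,0],"jaw":0.2},{"rot":[0,0,0],"travel":[0,0,0],"jaw":0.2}]'
python3 go.py .506 -.239 .08 -1
```

```text
time: 10.05
position: [0.4649, 0.2183, 0.0072]
tool_rot: [1.287, 1.157, -1.287]
ft_force: [0.1, -0.3, -0.6]
grip_width: 0.571
time: 10.55
position: [0.4652, 0.2186, 0.0775]
tool_rot: [1.227, 1.199, -1.224]
ft_force: [0.6, 0.2, -2.0]
grip_width: 0.57
t 10.55 pos [0.4652 0.2186 0.0775] yaw -1.25 tilt [ 0.001  0.001 -1.   ] w 49.6 F [ 0.6  0.2 -2. ]
rotx -0.05 travel after turn [-0.01   0.163  1.523] without [-0.01   0.169  1.522]
```

```bash
python3 -m jog '[{"rot":[0,0,0],"travel":[0,0.015,0.1],"jaw":0.2},{"rot":[0,0,0],"travel":[0,0.015,0.14],"jaw":0.2},{"rot":[0,0,0],"travel":[0,0.015,0.14],"jaw":0.2},{"rot":[0,0,0],"travel":[0,0.015,0.14],"jaw":0.2},{"rot":[0,0,0],"travel":[0,0.015,0.14],"jaw":0.2},{"rot":[0,0,0],"travel":[0,0.015,0.14],"jaw":0.2},{"rot":[0,0,0],"travel":[0,0.015,0.14],"jaw":0.2},{"rot":[0,0,0],"travel":[0,0.015,0.14],"jaw":0.2}]'
python3 -m jog '[{"rot":[0,0,0],"travel":[0,0.015,0.14],"jaw":0.2},{"rot":[0,0,0],"travel":[0,0.015,0.14],"jaw":0.2},{"rot":[0,0,0],"travel":[0,0.015,0.14],"jaw":0.2},{"rot":[0,0,0],"travel":[0,0,0.03],"jaw":0.2},{"rot":[0,0,0],"travel":[0,0,0],"jaw":0.2},{"rot":[0,0,0],"travel":[0,0,0],"jaw":0.2}]'
python3 go.py .506 -.239 .013 -1
python3 - <<'E'
from h import *
im=snap('side','s4');cv2.imwrite('pics/s4a.png',cv2.resize(im[60:240,270:470,::-1],None,fx=3,fy=3,interpolation=cv2.INTER_CUBIC))
E
```

```text
time: 11.35
position: [0.4926, -0.1079, 0.0756]
tool_rot: [1.227, 1.199, -1.228]
ft_force: [0.8, 0.9, -2.0]
grip_width: 0.573
time: 11.95
position: [0.5036, -0.2401, 0.0753]
tool_rot: [1.226, 1.201, -1.226]
ft_force: [0.4, 0.4, -2.6]
grip_width: 0.572
t 11.95 pos [ 0.5036 -0.2401  0.0753] yaw -1.28 tilt [-0.002  0.002 -1.   ] w 49.8 F [ 0.4  0.4 -2.6]
rotx -0.06 travel after turn [ 0.208  0.008 -0.003] without [ 0.208  0.008 -0.003]
```

View pics/s4a.png

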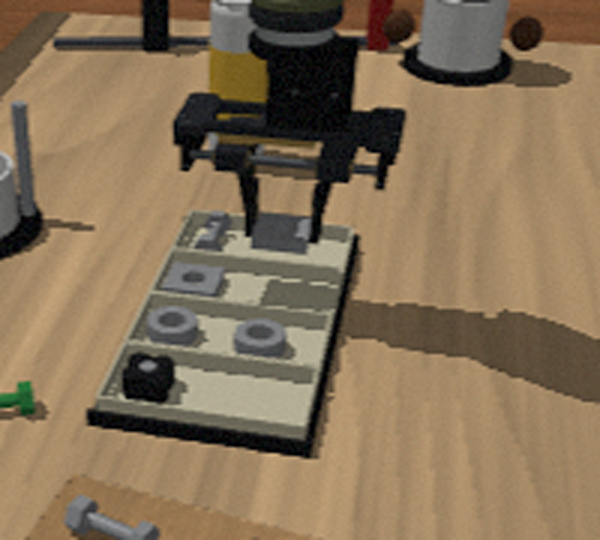

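The collar lies flat in its bin, and the plate is held above its own bin. I'll lower it.

```bash
python3 -m jog '[{"rot":[0,0,0],"travel":[0.05,0.008,0],"jaw":0.2},{"rot":[0,0,0],"travel":[0.07,0,0],"jaw":0.2},{"rot":[0,0,0],"travel":[0.04,0,0],"jaw":0.2},{"rot":[0,0,0],"travel":[0.025,0,0],"jaw":0.2},{"rot":[0,0,0],"travel":[0.012,0,0],"jaw":0.2},{"rot":[0,0,0],"travel":[0.005,0,0],"jaw":0.2},{"rot":[0,0,0],"travel":[0,0,0],"jaw":0.2}]'
python3 go.py .506 -.239 .012 -1
```

```text
time: 12.7
position: [0.5068, -0.2419, 0.0159]
tool_rot: [1.226, 1.198, -1.225]
ft_force: [0.4, 1.0, -2.4]
grip_width: 0.571
t 12.7 pos [ 0.5068 -0.2419  0.0159] yaw -1.27 tilt [ 0.001 -0.    -1.   ] w 49.6 F [ 0.4  1.  -2.4]
rotx -0.05 travel after turn [ 0.013 -0.003 -0.01 ] without [ 0.013 -0.003 -0.01 ]
```

```bash
python3 -m jog '[{"rot":[0,0,0],"travel":[0.006,0,-0.005],"jaw":0.2},{"rot":[0,0,0],"travel":[0.006,0,0],"jaw":0.2},{"rot":[0,0,0],"travel":[0,0,0],"jaw":0.2}]'
python3 -m jog '[{"rot":[0,0,0],"travel":[0,0,0],"jaw":-0.38},{"rot":[0,0,0],"travel":[0,0,0],"jaw":-0.38},{"rot":[0,0,0],"travel":[0,0,0],"jaw":-0.38},{"rot":[0,0,0],"travel":[0,0,0],"jaw":-0.38}]'
python3 -m jog '[{"rot":[0,0,0],"travel":[-0.05,0,0],"jaw":-0.38},{"rot":[0,0,0],"travel":[-0.1,0,0],"jaw":-0.38},{"rot":[0,0,0],"travel":[-0.1,0,0],"jaw":-1},{"rot":[0,0,0],"travel":[0,0,0],"jaw":-1}]'
python3 go.py .4585 .1255 .09 8
```

```text
time: 13.0
position: [0.5066, -0.2401, 0.012]
tool_rot: [1.226, 1.199, -1.225]
ft_force: [0.1, 0.2, -2.5]
grip_width: 0.571
time: 13.4
position: [0.5067, -0.2404, 0.0122]
tool_rot: [1.226, 1.198, -1.225]
ft_force: [1.3, 0.1, 1.0]
grip_width: 0.684
time: 13.8
position: [0.5096, -0.242, 0.0922]
tool_rot: [1.228, 1.191, -1.22]
ft_force: [0.6, -0.3, 0.1]
grip_width: 0.789
t 13.8 pos [ 0.5096 -0.242   0.0922] yaw -1.3 tilt [ 0.009 -0.002 -1.   ] w 68.7 F [ 0.6 -0.3  0.1]
rotx -1.86 travel after turn [ 0.003  0.002 -1.237] without [ 0.003 -0.198 -1.221]
```

```bash
python3 -m jog '[{"rot":[0,0,0],"travel":[0,-0.022,-0.1],"jaw":-1},{"rot":[0,0,0],"travel":[0,-0.022,-0.14],"jaw":-1},{"rot":[0,0,0],"travel":[0,-0.022,-0.14],"jaw":-1},{"rot":[0,0,0],"travel":[0,-0.022,-0.14],"jaw":-1},{"rot":[0,0,0],"travel":[0,-0.022,-0.14],"jaw":-1},{"rot":[0,0,0],"travel":[0,-0.022,-0.14],"jaw":-1},{"rot":[0,0,0],"travel":[0,-0.022,-0.14],"jaw":-1},{"rot":[0,0,0],"travel":[0,-0.022,-0.14],"jaw":-1}]'
python3 -m jog '[{"rot":[0,0,0],"travel":[0,-0.022,-0.14],"jaw":-1},{"rot":[-0.93,0,0],"travel":[0,0,0],"jaw":-1},{"rot":[-0.93,0,0],"travel":[0,0,0],"jaw":-1},{"rot":[0,0,0],"travel":[0,0,0],"jaw":-1}]'
python3 go.py .4585 .1255 .010 8
```

```text
time: 14.6
position: [0.4605, 0.0864, 0.0875]
tool_rot: [1.227, 1.198, -1.225]
ft_force: [0.6, -0.1, -0.8]
grip_width: 1.001
time: 15.0
position: [0.4551, 0.1272, 0.0872]
tool_rot: [1.105, 1.272, -1.105]
ft_force: [-0.1, 0.2, 0.4]
grip_width: 1.0
t 15.0 pos [0.4551 0.1272 0.0872] yaw 8.08 tilt [ 0. -0. -1.] w 87.0 F [-0.1  0.2  0.4]
rotx 0.02 travel after turn [0.257 0.01  0.007] without [0.257 0.01  0.007]
```

```bash
python3 -m jog '[{"rot":[0,0,0],"travel":[0.04,0.01,0.007],"jaw":-1},{"rot":[0,0,0],"travel":[0.1,0,0],"jaw":-1},{"rot":[0,0,0],"travel":[0.07,0,0],"jaw":-1},{"rot":[0,0,0],"travel":[0.03,0,0],"jaw":-1},{"rot":[0,0,0],"travel":[0.015,0,0],"jaw":-1},{"rot":[0,0,0],"travel":[0,0,0],"jaw":-1}]'
python3 go.py .4585 .1255 .010 8
python3 - <<'E'
from h import *
im=snap('side','s5');cv2.imwrite('pics/s5a.png',cv2.resize(im[180:340,250:450,::-1],None,fx=3,fy=3,interpolation=cv2.INTER_CUBIC))
im=snap('top','t5');cv2.imwrite('pics/t5a.png',cv2.resize(im[140:270,180:340,::-1],None,fx=4,fy=4,interpolation=cv2.INTER_CUBIC))
E
```

```text
time: 15.6
position: [0.4586, 0.125, 0.0102]
tool_rot: [1.106, 1.272, -1.106]
ft_force: [-0.6, 0.3, 0.2]
grip_width: 1.002
t 15.6 pos [0.4586 0.125  0.0102] yaw 7.97 tilt [-0. -0. -1.] w 87.2 F [-0.6  0.3  0.2]
rotx -0.01 travel after turn [ 0.001 -0.    -0.002] without [ 0.001 -0.    -0.002]
```

View pics/s5a.png

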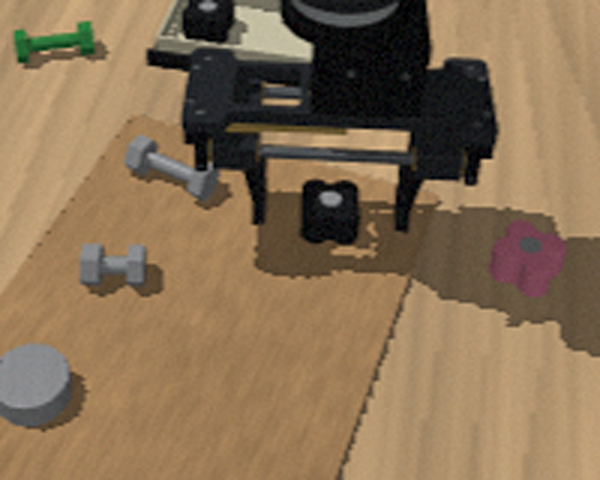

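View pics/t5a.png

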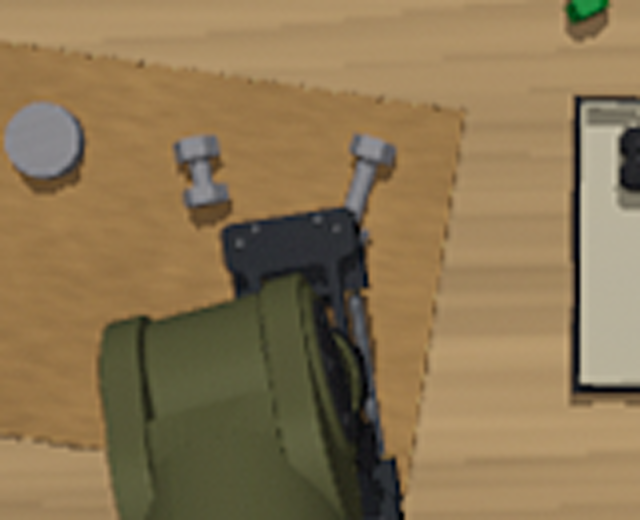

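The knob is between the fingers, at (330,210) in the crop, and the long bolt is clear of the fingers. I'll close.

```bash
python3 -m jog '[{"rot":[0,0,0],"travel":[0,0,0],"jaw":0.4},{"rot":[0,0,0],"travel":[0,0,0],"jaw":0.4},{"rot":[0,0,0],"travel":[0,0,0],"jaw":0.4},{"rot":[0,0,0],"travel":[0,0,0],"jaw":0.4},{"rot":[0,0,0],"travel":[0,0,0],"jaw":0.4},{"rot":[0,0,0],"travel":[0,0,0],"jaw":0.4},{"rot":[0,0,0],"travel":[0,0,0],"jaw":0.4},{"rot":[0,0,0],"travel":[0,0,0],"jaw":0.4}]' 25
python3 -m jog '[{"rot":[0,0,0],"travel":[-0.03,0,0],"jaw":0.4},{"rot":[0,0,0],"travel":[-0.1,0,0],"jaw":0.4},{"rot":[0,0,0],"travel":[-0.1,0,0],"jaw":0.4},{"rot":[0.9,0,0],"travel":[0,0,0],"jaw":0.4},{"rot":[0.9,0,0],"travel":[0,0,0],"jaw":0.4},{"rot":[0,0,0],"travel":[0,0,0],"jaw":0.4}]'
python3 go.py .509 -.068 .08 -1
```

```text
time: 16.5
position: [0.4585, 0.1253, 0.0105]
tool_rot: [1.105, 1.272, -1.105]
ft_force: [0.5, 0.2, -0.2]
grip_width: 0.452
time: 17.1
position: [0.4587, 0.1254, 0.0802]
tool_rot: [1.223, 1.201, -1.221]
ft_force: [0.2, 0.3, -0.7]
grip_width: 0.446
t 17.1 pos [0.4587 0.1254 0.0802] yaw -0.99 tilt [ 0.001  0.001 -1.   ] w 38.8 F [ 0.2  0.3 -0.7]
rotx 0.0 travel after turn [0.001 0.179 0.642] without [0.001 0.179 0.642]
```

```bash
python3 -m jog '[{"rot":[0,0,0],"travel":[0,0.036,0.1],"jaw":0.4},{"rot":[0,0,0],"travel":[0,0.036,0.14],"jaw":0.4},{"rot":[0,0,0],"travel":[0,0.036,0.14],"jaw":0.4},{"rot":[0,0,0],"travel":[0,0.036,0.14],"jaw":0.4},{"rot":[0,0,0],"travel":[0,0.036,0.122],"jaw":0.4},{"rot":[0,0,0],"travel":[0,0,0],"jaw":0.4},{"rot":[0,0,0],"travel":[0,0,0],"jaw":0.4}]'
python3 go.py .509 -.068 .0155 -1
python3 - <<'E'
from h import *
im=snap('side','s6');cv2.imwrite('pics/s6a.png',cv2.resize(im[60:240,270:470,::-1],None,fx=3,fy=3,interpolation=cv2.INTER_CUBIC))
E
```

```text
time: 17.8
position: [0.509, -0.069, 0.0794]
tool_rot: [1.222, 1.201, -1.223]
ft_force: [-0.5, 1.0, -0.1]
grip_width: 0.449
t 17.8 pos [ 0.509  -0.069   0.0794] yaw -1.03 tilt [-0.001 -0.    -1.   ] w 39.1 F [-0.5  1.  -0.1]
rotx -0.01 travel after turn [ 0.213  0.    -0.003] without [ 0.213  0.    -0.003]
```

View pics/s6a.png

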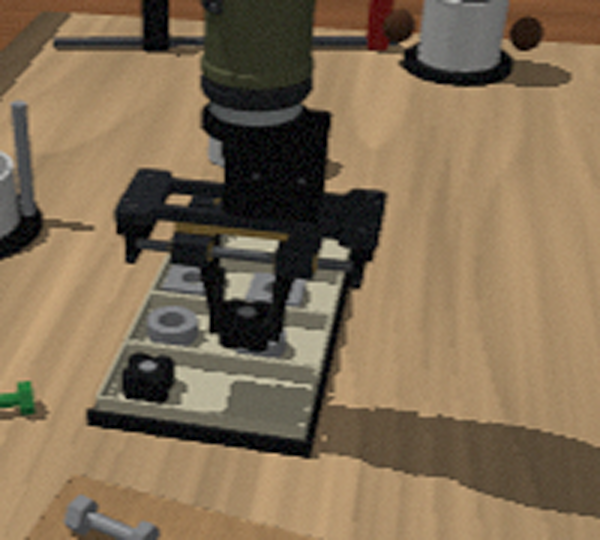

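The knob is held level above its bin. I'll lower it with a force check.

```bash
python3 -m jog '[{"rot":[0,0,0],"travel":[0.05,0,0],"jaw":0.4},{"rot":[0,0,0],"travel":[0.07,0,0],"jaw":0.4},{"rot":[0,0,0],"travel":[0.04,0,0],"jaw":0.4},{"rot":[0,0,0],"travel":[0.025,0,0],"jaw":0.4},{"rot":[0,0,0],"travel":[0.012,0,0],"jaw":0.4},{"rot":[0,0,0],"travel":[0.008,0,0],"jaw":0.4},{"rot":[0,0,0],"travel":[0,0,0],"jaw":0.4}]'
python3 go.py .509 -.068 .0145 -1
```

```text
time: 18.55
position: [0.5095, -0.0681, 0.0182]
tool_rot: [1.222, 1.201, -1.221]
ft_force: [-0.1, 1.3, -0.6]
grip_width: 0.445
t 18.55 pos [ 0.5095 -0.0681  0.0182] yaw -0.96 tilt [ 0.  0. -1.] w 38.7 F [-0.1  1.3 -0.6]
rotx 0.01 travel after turn [ 0.012 -0.002 -0.   ] without [ 0.012 -0.002 -0.   ]
```

```bash
python3 -m jog '[{"rot":[0,0,0],"travel":[0.006,0,0],"jaw":0.4},{"rot":[0,0,0],"travel":[0.005,0,0],"jaw":0.4},{"rot":[0,0,0],"travel":[0,0,0],"jaw":0.4}]'
python3 -m jog '[{"rot":[0,0,0],"travel":[0,0,0],"jaw":-0.25},{"rot":[0,0,0],"travel":[0,0,0],"jaw":-0.25},{"rot":[0,0,0],"travel":[0,0,0],"jaw":-0.25},{"rot":[0,0,0],"travel":[0,0,0],"jaw":-0.25}]'
python3 -m jog '[{"rot":[0,0,0],"travel":[-0.05,0,0],"jaw":-0.25},{"rot":[0,0,0],"travel":[-0.1,0,0],"jaw":-0.25},{"rot":[0,0,0],"travel":[-0.1,0,0],"jaw":-0.25},{"rot":[0,0,0],"travel":[0,0,0],"jaw":-0.25}]'
python3 go.py .5725 .105 .1 72
python3 - <<'E'
from h import *
print(np.array(ctrl.get_state()['joint_positions']).round(2))
im=snap('side','s7');cv2.imwrite('pics/s7a.png',cv2.resize(im[60:240,270:470,::-1],None,fx=3,fy=3,interpolation=cv2.INTER_CUBIC))
E
```

```text
time: 18.85
position: [0.5092, -0.0682, 0.0147]
tool_rot: [1.222, 1.201, -1.222]
ft_force: [-0.7, -0.4, -0.4]
grip_width: 0.446
time: 19.25
position: [0.5094, -0.0682, 0.0148]
tool_rot: [1.222, 1.201, -1.221]
ft_force: [-0.1, -0.2, -0.2]
grip_width: 0.614
time: 19.65
position: [0.5128, -0.0686, 0.0947]
tool_rot: [1.227, 1.195, -1.215]
ft_force: [1.0, -0.5, 0.7]
grip_width: 0.626
t 19.65 pos [ 0.5128 -0.0686  0.0947] yaw -1.0 tilt [ 0.009  0.001 -1.   ] w 54.5 F [ 1.  -0.5  0.7]
rotx -14.6 travel after turn [-0.015  0.612  0.011] without [-0.015  0.189 -0.582]
[-0.48  0.15  0.61  1.96 -0.1   1.05  0.16]
```

View pics/s7a.png

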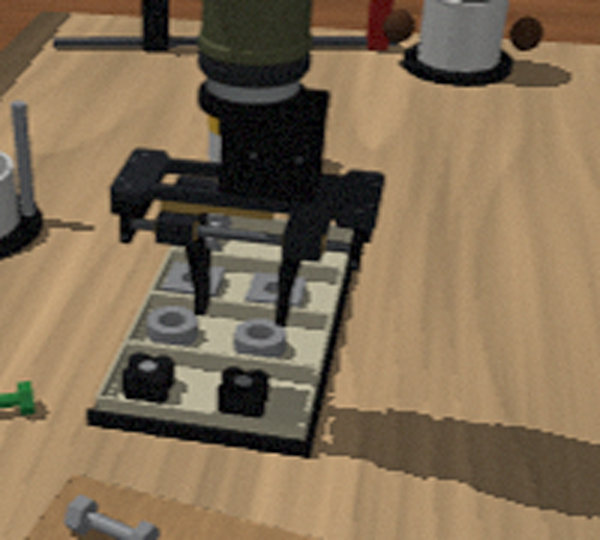

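All three parts (knob, collar, plate) lie flat in their bins beside their matches. Next is the bolt. I'll turn the jaws to yaw 72° and move over it.

```bash
python3 -m jog '[{"rot":[-1,0,0],"travel":[0,0,0],"jaw":0},{"rot":[-1,0,0],"travel":[0,0,0],"jaw":0},{"rot":[-1,0,0],"travel":[0,0,0],"jaw":0},{"rot":[-1,0,0],"travel":[0,0,0],"jaw":0},{"rot":[-1,0,0],"travel":[0,0,0],"jaw":0},{"rot":[-1,0,0],"travel":[0,0,0],"jaw":0},{"rot":[-1,0,0],"travel":[0,0,0],"jaw":0},{"rot":[-1,0,0],"travel":[0,0,0],"jaw":0}]'
python3 -m jog '[{"rot":[-1,0,0],"travel":[0,0,0],"jaw":0},{"rot":[-1,0,0],"travel":[0,0,0],"jaw":0},{"rot":[-1,0,0],"travel":[0,0,0],"jaw":0},{"rot":[-1,0,0],"travel":[0,0,0],"jaw":0},{"rot":[-1,0,0],"travel":[0,0,0],"jaw":0},{"rot":[-1,0,0],"travel":[0,0,0],"jaw":0},{"rot":[-0.6,0,0],"travel":[0,0,0],"jaw":0},{"rot":[0,0,0],"travel":[0,0,0],"jaw":0}]'
python3 go.py .5725 .105 .09 72
```

```text
time: 20.5
position: [0.5085, -0.0681, 0.089]
tool_rot: [0.691, 1.459, -0.692]
ft_force: [-0.0, -0.2, -0.2]
grip_width: 0.498
time: 21.3
position: [0.5086, -0.0682, 0.0891]
tool_rot: [0.246, 1.558, -0.246]
ft_force: [-0.3, 0.6, -0.4]
grip_width: 0.499
t 21.3 pos [ 0.5086 -0.0682  0.0891] yaw 72.02 tilt [-0.001 -0.    -1.   ] w 43.4 F [-0.3  0.6 -0.4]
rotx 0.0 travel after turn [-0.003  0.615  0.024] without [-0.003  0.615  0.024]
```

```bash
python3 -m jog '[{"rot":[0,0,0],"travel":[0,0.1,0.005],"jaw":0},{"rot":[0,0,0],"travel":[0,0.14,0.005],"jaw":0},{"rot":[0,0,0],"travel":[0,0.14,0.005],"jaw":0},{"rot":[0,0,0],"travel":[0,0.14,0.005],"jaw":0},{"rot":[0,0,0],"travel":[0,0.095,0.004],"jaw":0},{"rot":[0,0,0],"travel":[0,0,0],"jaw":0},{"rot":[0,0,0],"travel":[0,0,0],"jaw":0}]'
python3 go.py .5725 .105 .008 72
python3 - <<'E'
from h import *
im=snap('side','s8');cv2.imwrite('pics/s8a.png',cv2.resize(im[140:320,210:430,::-1],None,fx=3,fy=3,interpolation=cv2.INTER_CUBIC))
E
```

```text
time: 22.0
position: [0.5725, 0.1054, 0.089]
tool_rot: [0.245, 1.558, -0.247]
ft_force: [-0.0, -1.0, -0.2]
grip_width: 0.501
t 22.0 pos [0.5725 0.1054 0.089 ] yaw 72.06 tilt [-0.001 -0.001 -1.   ] w 43.6 F [-0.  -1.  -0.2]
rotx 0.01 travel after turn [ 0.27  -0.001  0.001] without [ 0.27  -0.001  0.001]
```

View pics/s8a.png

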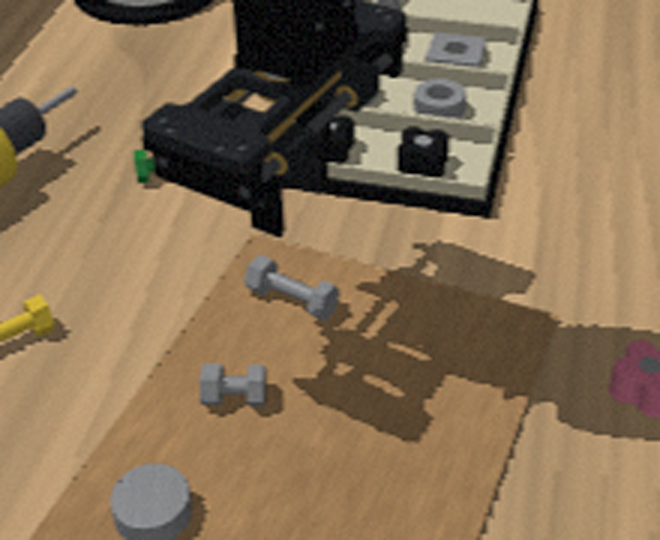

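```bash
python3 -m jog '[{"rot":[0,0,0],"travel":[0.05,0,0],"jaw":0},{"rot":[0,0,0],"travel":[0.08,0,0],"jaw":0},{"rot":[0,0,0],"travel":[0.05,0,0],"jaw":0},{"rot":[0,0,0],"travel":[0.03,0,0],"jaw":0},{"rot":[0,0,0],"travel":[0,0,0],"jaw":0}]'
python3 go.py .5725 .105 .008 72
python3 - <<'E'
from h import *
im=snap('side','s9');cv2.imwrite('pics/s9a.png',cv2.resize(im[140:320,210:430,::-1],None,fx=3,fy=3,interpolation=cv2.INTER_CUBIC))
E
```

```text
time: 22.55
position: [0.5717, 0.1042, 0.0249]
tool_rot: [0.246, 1.559, -0.248]
ft_force: [0.4, -0.6, 0.5]
grip_width: 0.501
t 22.55 pos [0.5717 0.1042 0.0249] yaw 71.97 tilt [-0.003 -0.001 -1.   ] w 43.6 F [ 0.4 -0.6  0.5]
rotx -0.01 travel after turn [0.056 0.003 0.002] without [0.056 0.003 0.002]
```

View pics/s9a.png

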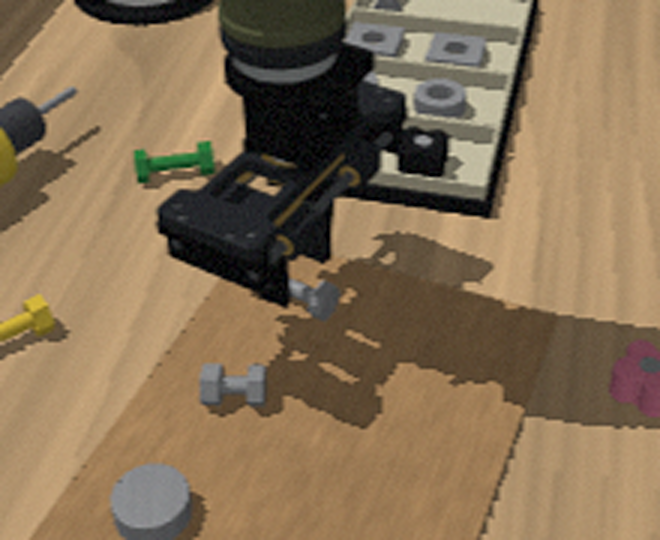

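The fingers straddle the bolt, with the nut end visible at (320,300) in the crop. I'll finish the descent and grip the shank.

```bash
python3 -m jog '[{"rot":[0,0,0],"travel":[0.03,0,0],"jaw":0},{"rot":[0,0,0],"travel":[0.015,0,0],"jaw":0},{"rot":[0,0,0],"travel":[0.01,0,0],"jaw":0},{"rot":[0,0,0],"travel":[0,0,0],"jaw":0}]'
python3 -m jog '[{"rot":[0,0,0],"travel":[0,0,0],"jaw":1},{"rot":[0,0,0],"travel":[0,0,0],"jaw":1},{"rot":[0,0,0],"travel":[0,0,0],"jaw":1},{"rot":[0,0,0],"travel":[0,0,0],"jaw":1},{"rot":[0,0,0],"travel":[0,0,0],"jaw":1},{"rot":[0,0,0],"travel":[0,0,0],"jaw":1}]' 30
python3 go.py .5725 .105 .008 72
```

```text
time: 23.0
position: [0.5728, 0.1051, 0.0098]
tool_rot: [0.246, 1.557, -0.246]
ft_force: [0.7, -0.5, -0.6]
grip_width: 0.496
time: 23.6
position: [0.5733, 0.1055, 0.0104]
tool_rot: [0.247, 1.556, -0.245]
ft_force: [-0.1, 1.5, 1.6]
grip_width: 0.122
t 23.6 pos [0.5733 0.1055 0.0104] yaw 72.04 tilt [ 0.001  0.001 -1.   ] w 10.6 F [-0.1  1.5  1.6]
rotx 0.01 travel after turn [ 0.008 -0.003 -0.002] without [ 0.008 -0.003 -0.002]
```

```bash
python3 -m jog '[{"rot":[0,0,0],"travel":[-0.03,0,0],"jaw":1},{"rot":[0,0,0],"travel":[-0.08,0,0],"jaw":1},{"rot":[0,0,0],"travel":[-0.1,0,0],"jaw":1},{"rot":[-0.85,0,0],"travel":[-0.03,0,0],"jaw":1},{"rot":[-0.85,0,0],"travel":[0,0,0],"jaw":1},{"rot":[-0.85,0,0],"travel":[0,0,0],"jaw":1},{"rot":[-0.85,0,0],"travel":[0,0,0],"jaw":1},{"rot":[0,0,0],"travel":[0,0,0],"jaw":1}]'
python3 go.py .505 -.322 .085 89
python3 - <<'E'
from h import *
im=snap('side','s10');cv2.imwrite('pics/s10a.png',cv2.resize(im[140:320,210:430,::-1],None,fx=3,fy=3,interpolation=cv2.INTER_CUBIC))
E
```

```text
time: 24.4
position: [0.5729, 0.1048, 0.0825]
tool_rot: [0.013, 1.571, -0.013]
ft_force: [0.4, -0.3, -0.9]
grip_width: 0.122
t 24.4 pos [0.5729 0.1048 0.0825] yaw 89.03 tilt [-0. -0. -1.] w 10.6 F [ 0.4 -0.3 -0.9]
rotx 0.01 travel after turn [-0.008 -1.426 -0.201] without [-0.008 -1.426 -0.202]
```

View pics/s10a.png

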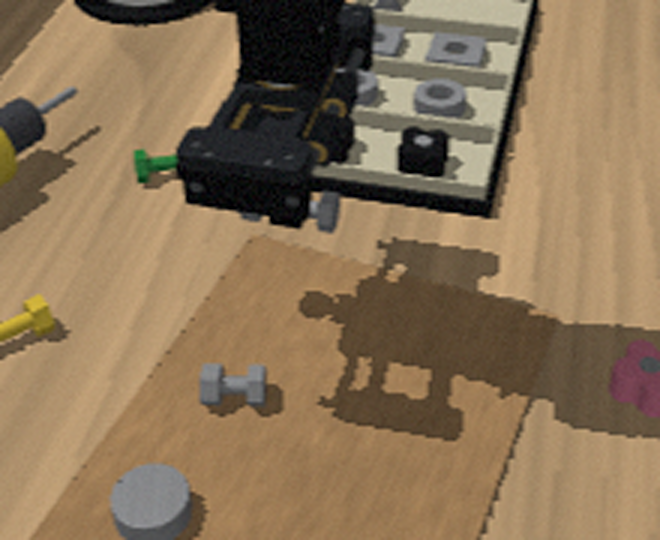

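The bolt is held level. I'll carry it to its bin.

```bash
python3 -m jog '[{"rot":[0,0,0],"travel":[0,-0.1,-0.02],"jaw":1},{"rot":[0,0,0],"travel":[0,-0.14,-0.02],"jaw":1},{"rot":[0,0,0],"travel":[0,-0.14,-0.02],"jaw":1},{"rot":[0,0,0],"travel":[0,-0.14,-0.02],"jaw":1},{"rot":[0,0,0],"travel":[0,-0.14,-0.02],"jaw":1},{"rot":[0,0,0],"travel":[0,-0.14,-0.02],"jaw":1},{"rot":[0,0,0],"travel":[0,-0.14,-0.02],"jaw":1},{"rot":[0,0,0],"travel":[0,-0.14,-0.02],"jaw":1}]'
python3 -m jog '[{"rot":[0,0,0],"travel":[0,-0.14,-0.02],"jaw":1},{"rot":[0,0,0],"travel":[0,-0.14,-0.02],"jaw":1},{"rot":[0,0,0],"travel":[0,-0.066,0],"jaw":1},{"rot":[0,0,0],"travel":[0,0,0],"jaw":1},{"rot":[0,0,0],"travel":[0,0,0],"jaw":1}]'
python3 go.py .505 -.322 .0145 89
python3 - <<'E'
from h import *
im=snap('side','s11');cv2.imwrite('pics/s11a.png',cv2.resize(im[60:240,270:470,::-1],None,fx=3,fy=3,interpolation=cv2.INTER_CUBIC))
im=snap('top','t11');cv2.imwrite('pics/t11a.png',cv2.resize(im[140:270,310:490,::-1],None,fx=4,fy=4,interpolation=cv2.INTER_CUBIC))
E
```

```text
time: 25.25
position: [0.519, -0.2196, 0.0825]
tool_rot: [0.015, 1.57, -0.015]
ft_force: [0.7, -0.1, -0.2]
grip_width: 0.128
time: 25.75
position: [0.5056, -0.3214, 0.082]
tool_rot: [0.015, 1.571, -0.014]
ft_force: [0.3, 1.1, -1.7]
grip_width: 0.126
t 25.75 pos [ 0.5056 -0.3214  0.082 ] yaw 88.92 tilt [-0.     0.001 -1.   ] w 11.0 F [ 0.3  1.1 -1.7]
rotx -0.02 travel after turn [ 0.225 -0.002 -0.002] without [ 0.225 -0.002 -0.002]
```

View pics/s11a.png

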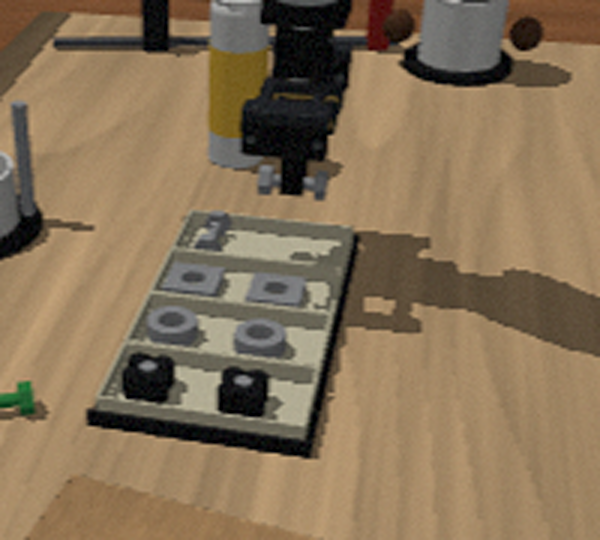

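View pics/t11a.png

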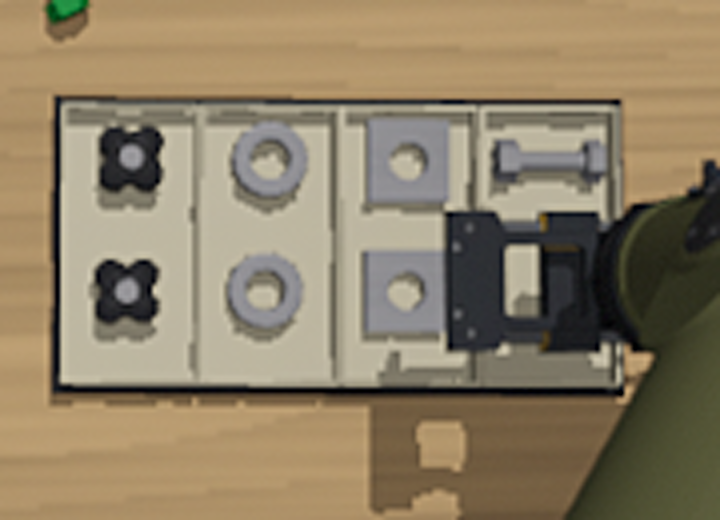

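The three placed parts sit cleanly beside their matches, and the bolt is level over the last bin. I'll lower it.

```bash
python3 -m jog '[{"rot":[0,0,0],"travel":[0.05,0,0],"jaw":1},{"rot":[0,0,0],"travel":[0.07,0,0],"jaw":1},{"rot":[0,0,0],"travel":[0.045,0,0],"jaw":1},{"rot":[0,0,0],"travel":[0.03,0,0],"jaw":1},{"rot":[0,0,0],"travel":[0.015,0,0],"jaw":1},{"rot":[0,0,0],"travel":[0.005,0,0],"jaw":1},{"rot":[0,0,0],"travel":[0,0,0],"jaw":1}]'
python3 go.py .505 -.322 .0142 89
```

```text
time: 26.55
position: [0.506, -0.3218, 0.0179]
tool_rot: [0.013, 1.57, -0.014]
ft_force: [0.5, 0.3, -1.0]
grip_width: 0.126
t 26.55 pos [ 0.506  -0.3218  0.0179] yaw 89.03 tilt [ 0. -0. -1.] w 10.9 F [ 0.5  0.3 -1. ]
rotx 0.01 travel after turn [ 0.012 -0.001 -0.003] without [ 0.012 -0.001 -0.003]
```

```bash
python3 -m jog '[{"rot":[0,0,0],"travel":[0.006,0,0],"jaw":1},{"rot":[0,0,0],"travel":[0.005,0,0],"jaw":1},{"rot":[0,0,0],"travel":[0,0,0],"jaw":1},{"rot":[0,0,0],"travel":[0,0,0],"jaw":1}]'
python3 -m jog '[{"rot":[0,0,0],"travel":[0,0,0],"jaw":0.3},{"rot":[0,0,0],"travel":[0,0,0],"jaw":0.3},{"rot":[0,0,0],"travel":[0,0,0],"jaw":0.3},{"rot":[0,0,0],"travel":[0,0,0],"jaw":0.3},{"rot":[0,0,0],"travel":[0,0,0],"jaw":0.3}]'
```

```text
time: 26.95
position: [0.5059, -0.3217, 0.0145]
tool_rot: [0.013, 1.57, -0.013]
ft_force: [-0.3, 0.2, -0.5]
grip_width: 0.125
time: 27.45
position: [0.5059, -0.3216, 0.0145]
tool_rot: [0.013, 1.571, -0.013]
ft_force: [0.5, 0.5, 0.2]
grip_width: 0.347
```

```bash
python3 -m jog '[{"rot":[0,0,0],"travel":[-0.03,0,0],"jaw":0.3},{"rot":[0,0,0],"travel":[-0.07,0,0],"jaw":0.3},{"rot":[0,0,0],"travel":[-0.1,0,0],"jaw":0.3},{"rot":[0,0,0],"travel":[-0.1,0,0],"jaw":0.3},{"rot":[0,0,0],"travel":[-0.1,-0.1,0],"jaw":0.3},{"rot":[0,0,0],"travel":[-0.05,-0.13,0],"jaw":0.3},{"rot":[0,0,0],"travel":[0,-0.13,0],"jaw":0.3},{"rot":[0,0,0],"travel":[0,-0.1,0],"jaw":0.3}]'
python3 -m jog '[{"rot":[0,0,0],"travel":[0,0,0],"jaw":0.3},{"rot":[0,0,0],"travel":[0,0,0],"jaw":0.3},{"rot":[0,0,0],"travel":[0,0,0],"jaw":0.3},{"rot":[0,0,0],"travel":[0,0,0],"jaw":0.3}]'
python3 - <<'E'
from h import *
im=snap('side','s12');cv2.imwrite('pics/s12a.png',cv2.resize(im[60:240,270:470,::-1],None,fx=3,fy=3,interpolation=cv2.INTER_CUBIC))
im=snap('top','t12')
cv2.imwrite('pics/t12a.png',cv2.resize(im[140:270,310:490,::-1],None,fx=4,fy=4,interpolation=cv2.INTER_CUBIC))
print(ctrl.get_state()['position'])
E
```

```text
time: 28.25
position: [0.5032, -0.4624, 0.1513]
tool_rot: [0.012, 1.569, -0.016]
ft_force: [0.0, -0.9, -0.9]
grip_width: 0.352
time: 28.65
position: [0.5044, -0.4578, 0.1494]
tool_rot: [0.012, 1.57, -0.011]
ft_force: [-0.3, 0.2, 0.2]
grip_width: 0.347
[ 0.50415656 -0.45825246  0.14950715]
```

View pics/s12a.png

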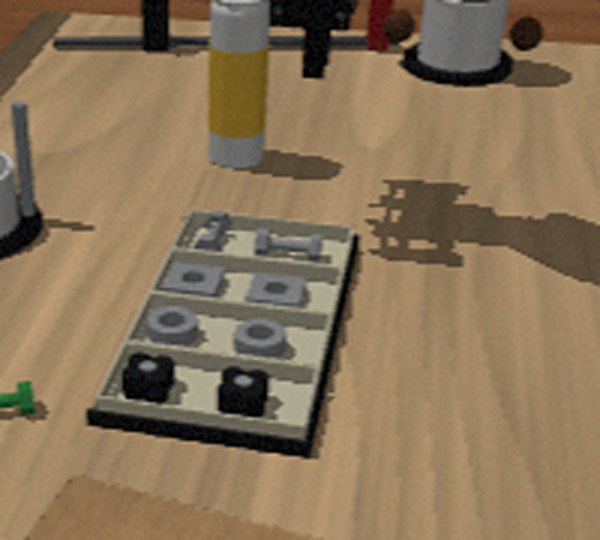

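View pics/t12.png

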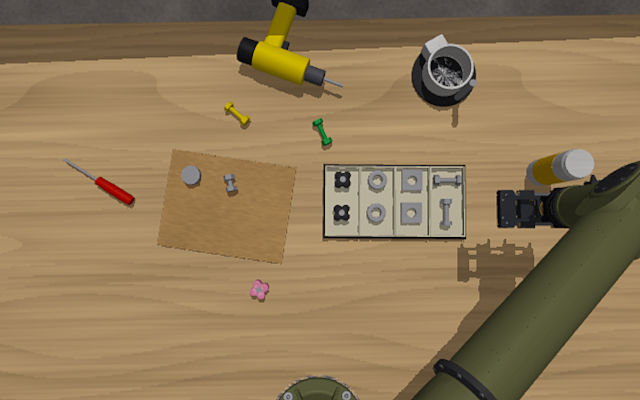

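View pics/t12a.png

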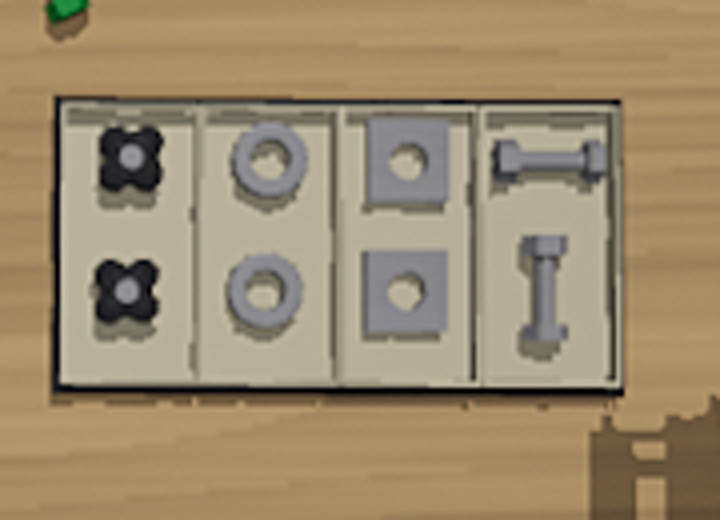

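```bash
python3 -m jog '[{"rot":[0,0,0],"travel":[0,0.07,-0.05],"jaw":0.3},{"rot":[0,0,0],"travel":[-0.1,0.07,-0.05],"jaw":0.3},{"rot":[0,0,0],"travel":[-0.1,0.07,0],"jaw":0.3},{"rot":[0,0,0],"travel":[-0.1,0,0],"jaw":0.3},{"rot":[0,0,0],"travel":[0,0,0],"jaw":0.3},{"rot":[0,0,0],"travel":[0,0,0],"jaw":0.3},{"rot":[0,0,0],"travel":[0,0,0],"jaw":0.3}]'
python3 - <<'E'
from h import *
im=snap('side','s13')
E
```

```text
time: 29.45
position: [0.4742, -0.3955, 0.2383]
tool_rot: [0.014, 1.572, -0.012]
ft_force: [0.3, -0.4, -0.8]
grip_width: 0.351
```

View pics/s13.png

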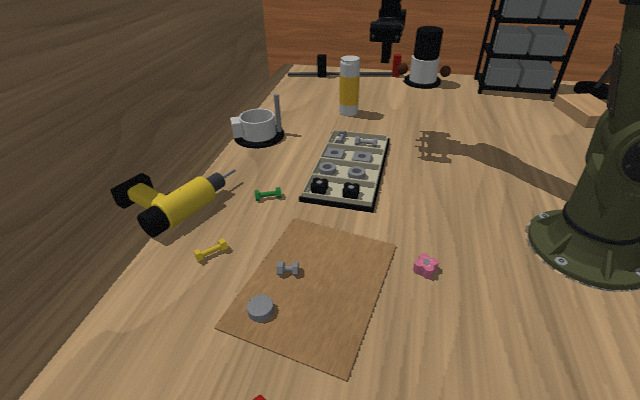

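The side view shows the arm clear and the bottle upright at (349,87). All four parts are in their bins, and the short bolt (288,268) and slug (261,308) are untouched on the sheet. I'll hand in the job.

```bash
python3 -c "
from bench import ctrl
print(ctrl.close_job())"
```

```text
the job is handed in; nothing more can be done
None
```

I put the collar, plate, knob and long bolt each into the bin that holds its match, and handed the job in at about 29.5 s. The hand-in reports no verdict, so this rests on my own checks.

- **Placement:** the last top and side pictures show all four lying flat in the empty part of their bins, beside the fixed parts and clear of them. The bolt lies along the bin's length, at right angles to its match.
- **Left alone:** the short bolt, the disc without a hole, the pink knob, the green and yellow bolts and the bottle are where they started.
- **Forces:** the wrist readings I took at the end of each move stayed under about 3 N. At hand-in the arm was raised and clear of everything.
- **Disagreements:** the gripper opening read about 0.5 to 1.5 mm smaller than the listed part sizes (10.6–11.0 mm on the 12 mm bolt shank, about 39 mm on the 40 mm knob). Measured tool positions varied by 1 to 2 mm. Neither affected a grasp or a placing, and no check failed.

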